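Load the second plating rack and hold the carrier bar level

TASK

Take the green plating rack off the loading stand and hook it over the brass carrier bar, down in the bar's empty seat, so that it balances the blue rack already hanging there, and let it go. Then take the bar by its red grip, lift it out of the forks of the drip stand with both racks hanging in their seats, about 10 cm up, and finish while holding it there, steady and level, in the gripper. Don't let a rack fall, and leave the dish, tin and matchbox in front of the work alone.

Things in the scene. Friction and masses are not known exactly. Their poses are not given: they have to be found in the camera images.
- drip_stand: fixed: low steel tray 150 x 370 mm (rim 18 mm high), an upright at each end (y = -155 and +155 mm) topped by a white fork: slot 18 mm wide, its floor 125 mm above the bench, cheeks up to 150 mm, 20 mm thick. Origin: middle of the tray's underside; y runs along the bar, x across it (away from the robot at yaw 0). Stands left or right on the bench
- loading_stand: fixed: low steel tray 130 x 190 mm, two uprights (16 mm square, at y = -76 and +76 mm) carrying a plain flat aluminium rail 10 mm thick (x), 180 mm long (y), its top 141 mm above the bench. Origin: middle of the tray's underside; y runs along the rail, x across it
- carrier_bar: loose brass flat bar on edge in the two forks: 10 mm thick (x), 350 mm long (y), 22 mm high, about 0.35 kg; red upright grip on the middle of its top edge. Two seats, notches 32 mm long and 6 mm deep in the top edge, 85 mm either side of the middle. Origin: middle of the underside (125 mm above the bench at rest); z up
- bar_grip (a point): point in the middle of the carrier bar's red grip where the fingers take it, 26 mm above the bar's top edge. The grip is a flat plate 12 mm thick (across the bar, x), 32 mm wide (along the bar), 40 mm high above the bar
- seat_free (a point): middle of the floor of the empty seat, 85 mm to the bar's +y side; the rack's hook comes to rest here
- seat_taken (a point): middle of the floor of the seat in which the blue rack hangs, 85 mm to the bar's -y side
- rack_loose: green plating rack, 0.15 kg, on the loading stand's rail: copper hook 18 mm wide (y), open downwards, 16 mm gap between legs; short leg on +x (33 mm, flared end), on -x a wire frame 66 mm wide with rings, to 102 mm below the origin, 20 mm towards -x. Goes on from above or from -x, short leg over the bar. Origin: inside top of the hook, rests on the bar; x across bar, y along, z up
- rack_loose_tab (a point): grasp point in the green rack's tab, 29 mm above its body's origin. The tab is 8 mm thick (x), 22 mm wide (y) and runs from 5 to 41 mm above the origin (below it the hook is 24 mm thick)
- rack_hung: blue plating rack, same shape and weight as the green one, hanging in the bar's seat on its -y side; same frame
- borax_dish: small pale dish, 66 x 69 x 19 mm, a bystander. Origin: middle of its underside
- small_tin: small round tin, 47 x 47 x 14 mm, a bystander. Origin: middle of its underside
- match_box: red matchbox lying flat, 36 x 53 x 14 mm, a bystander. Origin: middle of its underside

How it is judged:
By the outcome, as a careful person would: the job done as asked, in the order asked, and still so for the second after the job is handed in, while the arm keeps its last pose, push and grip.
It also fails if it takes over 64 s, if anything falls off the work surface, if the arm or the gripper's body presses on something with over 40 N, if the wrist force passes 120 N, or if a joint passes its speed limit or range.

ROBOT

A 6-joint arm with a two-finger parallel gripper is mounted at the origin on a cart in front of the work surface, level with it; the furniture and walls round the work are solid. World frame = base frame: x ahead of the robot, y to its left, z up, the work surface at z = 0. Lengths are in m, angles in rad, forces in N, time in s.
With the tool pointing down it reaches from about 0.3 to 0.775 m from the base axis. Payload 14.6 kg.
Tool frame: the origin (TCP) lies midway between the tips of the shut fingers; the grasp point (between the pads) lies 19 mm behind it; z points along the fingers, y is the line along which they close (so a half turn about z gives the same grasp; the last joint's range is limited). The gripper opens to 85 mm and grips with 20 to 120 N. Pads are 22 mm wide; open, the fingers measure 114 mm over their backs; the gripper's body (76 mm by 85 mm) begins 54 mm behind the grasp point. The pads swing forward as they close: fully open they stand 13 mm farther back than shut.
Start: joints at [-1.389, 0.3, 1.521, -0, 1.321, -0.067], TCP at [0.135, -0.533, 0.231] pointing down, gripper open.
Joint ranges: [-3.03, 3.03], [-0.79, 2.21], [0.23, 2.52], [-1.04, 4.18], [0, 3.07], [-2.55, 2.55]. Speed limits (rad/s): [2.22, 2.22, 2.57, 3.14, 3.14, 3.14].

INTERFACE

Orientations are given as a rotation vector (axis times angle).
In Python, from plant import manip gives the robot as it stands.
- The arm moves only by the shell command python3 -m creep 'ROWS' [FORCE]. ROWS is a JSON list of rows, 1 to 10 of them, each of 7 numbers: a rotation vector rx, ry, rz in rad, then dx, dy, dz in m, then the opening from 0.0 (shut) to 1.0 (fully open); each row is the pose to reach, as a shift and turn from the pose commanded when the command began, along the tool's axes at that moment; what a row does not reach only later rows make up. A row lasts 1/10 s, in which the tool goes at most 0.05 m and 0.15 rad, less where a joint would pass 70% of its speed; a pose out of reach is approached as far as the arm can. The fingers move at their own pace and stop on an object; FORCE is the grip in N (left out, the last holds). Time passes only in rows, so rows that do not move let the fingers close. It prints the time, the measured TCP pose, the force, the opening and the grip force at its end.
- manip.read_state(): the state, without advancing time (a new reading comes with each control period).
- manip.grab_frame(name): name is "side" or "top" or "wrist"; returns a dict with "frame" (384x512x3 uint8, red, green, blue), "vertical_fov" (degrees; the focal length in pixels is half the picture's height over the tangent of half this angle, whatever the lens; pixels are square), "cx", "cy" (the principal point, pixels), "R" (3x3) and "t" (3): a world point X has camera coordinates R X + t; the wrist camera has in their place "tool_from_camera" (4x4, takes a point from camera to tool coordinates, whose origin is the TCP and whose axes are the flange's). Camera axes: x right, y down, z forward; pixel columns grow to the right and rows downward; lengths in m; the calibration is good to about 2 mm. A picture is of the moment at which its call begins: read the wrist's pose just before it. There is no depth.
- manip.hand_in(): hands the job in; it is judged then, once.
The state is a dict: "time_s": time; "joint_pos": joint angles; "joint_velocities": joint speeds; "joint_torque": joint torques, N m; "tool_pos": TCP position; "eef_rot": TCP orientation; "ft_force": force on the tool from outside, world axes, zero at the start; "ft_torque": the same for the moment, N m; "gripper_width": opening from 0.0 (shut) to 1.0 (fully open); "finger_force": force on a finger pad.
Only numpy, scipy, OpenCV 4.12 (cv2) and the standard library are available. Lean on these libraries where they do the work, as an engineer would, in place of code of your own. Each camera call takes 0.05 s, during which the arm holds its last target. There are 200 camera calls.

## Working session

There is one attempt and no reset: what is moved stays moved. The work goes in short steps, Python scripts to look and compute and a shell command to move; the robot and the scene stay as the last step left them, time stands still between calls to the robot, and variables do not carry over. Pictures are saved under pics/ and viewed, at most 10 in all, crops included, and the job is handed in when it is done.

```bash
mkdir -p pics; ls; python3 - <<'E'
from plant import manip
import cv2,numpy as np,pickle
s=manip.read_state();print({k:np.round(v,3).tolist() for k,v in s.items()})
d={}
for n in("side","top","wrist"):
    f=manip.grab_frame(n);d[n]=f
    print(n,{k:(np.round(v,4).tolist()) for k,v in f.items() if k!="frame"})
pickle.dump(d,open("f0.pkl","wb"))
a=np.hstack([d["side"]["frame"],d["top"]["frame"]])[:,:,::-1]
cv2.imwrite("pics/side0.png",cv2.resize(d["side"]["frame"][:,:,::-1],(800,600)))
cv2.imwrite("pics/top0.png",cv2.resize(d["top"]["frame"][:,:,::-1],(800,600)))
E
```

```text
pics
{'time_s': 0.0, 'joint_pos': [-1.389, 0.3, 1.522, 0.0, 1.321, -0.067], 'joint_velocities': [-0.002, 0.001, 0.001, -0.001, -0.002, -0.0], 'joint_torque': [-0.0, -54.35, -36.179, -0.0, 0.004, 0.0], 'tool_pos': [0.135, -0.533, 0.231], 'eef_rot': [-3.116, -0.39, 0.0], 'ft_force': [0.322, 0.055, -1.198], 'ft_torque': [0.02, 0.035, 0.045], 'finger_force': 0.0, 'gripper_width': 1.0}
side {'vertical_fov': 51.5637, 'cx': 254.9767, 'cy': 199.0585, 'R': [[-0.962, -0.2732, 0.0039], [-0.149, 0.5123, -0.8458], [0.229, -0.8142, -0.5335]], 't': [0.4456, 0.1944, 0.8992]}
top {'vertical_fov': 54.4209, 'cx': 262.0898, 'cy': 194.8401, 'R': [[-0.0281, -0.9996, 0.0012], [-0.9971, 0.0279, -0.0714], [0.0713, -0.0032, -0.9974]], 't': [-0.026, 0.49, 1.0122]}
wrist {'vertical_fov': 68.1225, 'cx': 259.0583, 'cy': 189.1335, 'tool_from_camera': [[0.0004, -0.9534, -0.3017, 0.0751], [1.0, 0.0002, 0.0007, 0.0003], [-0.0006, -0.3017, 0.9534, -0.142], [0.0, 0.0, 0.0, 1.0]]}
```

View pics/side0.png

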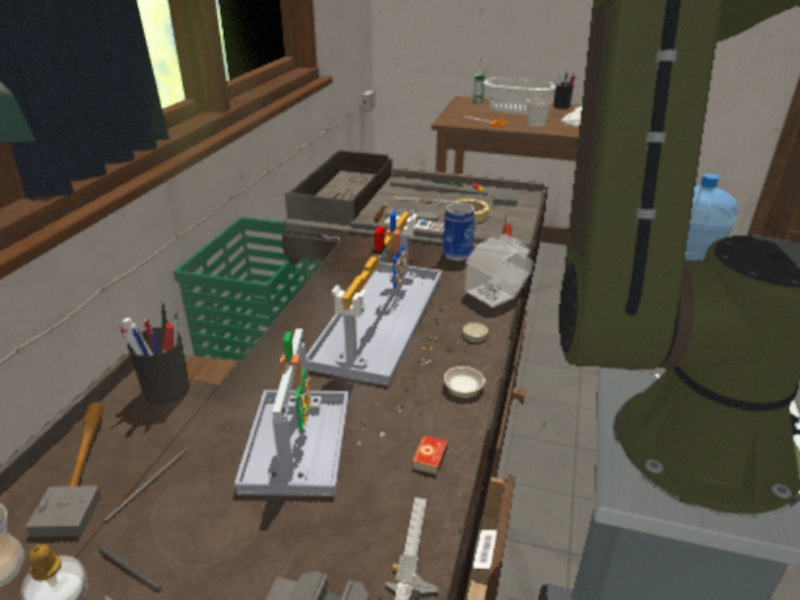

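View pics/top0.png

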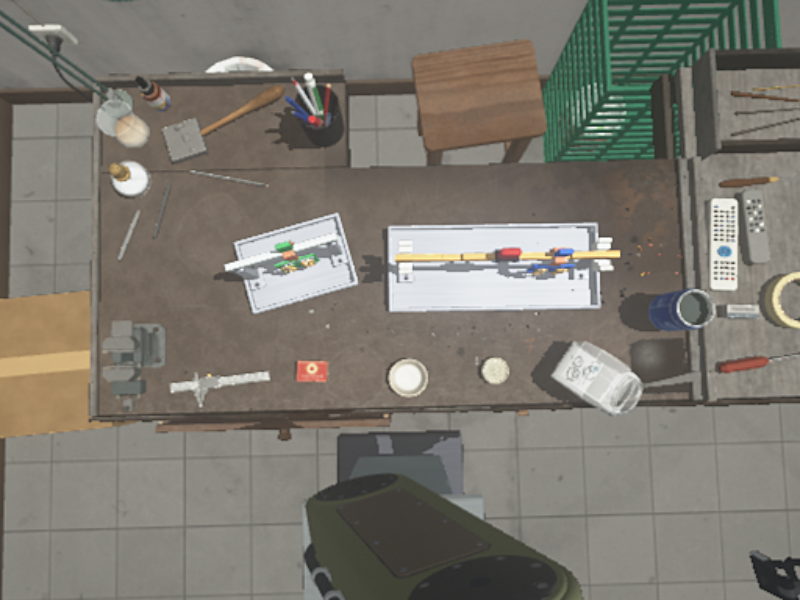

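The side view shows the green tab near (187,220), the red grip near (242,152) and the blue tab near (251,139), in 512-px coordinates. The top view shows the green tab near (181,157), the red grip near (325,163), the blue tab near (361,161) and the free seat near (296,165). Next I triangulate these.

```bash
cat > h.py <<'E'
import cv2,numpy as np,pickle
from scipy.spatial.transform import Rotation as Ro
def K(f):
    F=192/np.tan(np.radians(f["vertical_fov"]/2)); return F
def pose(f,st=None):  # camera->world R, origin
    if "R" in f: R=np.array(f["R"]); return R.T,-R.T@np.array(f["t"])
    T=np.array(f["tool_from_camera"]); Rt=Ro.from_rotvec(st["eef_rot"]).as_matrix()
    return Rt@T[:3,:3],Rt@T[:3,3]+np.array(st["tool_pos"])
def ray(f,uv,st=None):
    R,o=pose(f,st);d=R@np.array([(uv[0]-f["cx"])/K(f),(uv[1]-f["cy"])/K(f),1]);return o,d/np.linalg.norm(d)
def plane(f,uv,z,st=None):
    o,d=ray(f,uv,st);return o+d*(z-o[2])/d[2]
def proj(f,X,st=None):
    R,o=pose(f,st);c=R.T@(np.array(X)-o);return np.array([f["cx"],f["cy"]])+K(f)*c[:2]/c[2]
def tri(*rs):
    A=np.zeros((3,3));b=np.zeros(3)
    for o,d in rs:
        P=np.eye(3)-np.outer(d,d);A+=P;b+=P@o
    X=np.linalg.solve(A,b);return X,[float(np.linalg.norm((np.eye(3)-np.outer(d,d))@(X-o))) for o,d in rs]
R={"green":((45,110),(75,255)),"blue":((55,108),(100,255)),"red":((45,0),(0,0))}
def mask(im,col):
    h=cv2.cvtColor(im,cv2.COLOR_RGB2HSV);H,S,V=h[...,0],h[...,1],h[...,2]
    t=(S>120)&(V>50)
    return ((t&{"green":(H>40)&(H<85),"blue":(H>100)&(H<130),"red":((H<5)|(H>174)),"brass":(H>14)&(H<28)}[col])*255).astype(np.uint8)
def comps(im,col,roi=None,amin=8):
    m=mask(im,col)
    if roi: 
        k=np.zeros_like(m);k[roi[1]:roi[3],roi[0]:roi[2]]=1;m*=k
    n,l,s,c=cv2.connectedComponentsWithStats(m)
    return [(s[i].tolist(),c[i].round(1).tolist(),l==i) for i in range(1,n) if s[i][4]>=amin]
E
python3 - <<'E'
from h import *
d=pickle.load(open("f0.pkl","rb"))
rois={"side":(150,120,290,290),"top":(140,140,410,200)}
for n in rois:
  for c in("green","blue","red","brass"):
    for s,ce,_ in comps(d[n]["frame"],c,rois[n]): print(n,c,s,ce)
s=d["side"]["frame"][120:300,150:300][:,:,::-1];t=d["top"]["frame"][130:205,140:405][:,:,::-1]
s=cv2.resize(s,None,fx=3.2,fy=3.2,interpolation=2)
t=cv2.resize(t,None,fx=3,fy=3,interpolation=2)
cv2.imwrite("pics/s1.png",s);cv2.imwrite("pics/t1.png",t)
E
```

```text
side green [165, 141, 15, 8, 74] [172.6, 144.5]
side green [163, 152, 17, 6, 49] [171.8, 154.2]
side green [150, 161, 44, 62, 871] [169.1, 186.6]
side green [155, 167, 10, 6, 20] [159.5, 169.6]
side green [182, 212, 5, 19, 76] [184.0, 221.1]
side green [150, 225, 6, 5, 15] [151.8, 226.9]
side green [193, 236, 2, 7, 14] [193.5, 239.0]
side green [189, 244, 8, 33, 75] [191.6, 259.1]
side blue [250, 135, 4, 13, 36] [251.1, 141.2]
side blue [285, 136, 5, 4, 10] [287.3, 137.6]
side blue [284, 140, 6, 23, 109] [286.6, 151.4]
side blue [251, 156, 8, 13, 28] [254.4, 162.4]
side red [239, 144, 8, 18, 101] [242.1, 152.5]
side red [272, 280, 9, 5, 16] [276.1, 281.9]
side brass [254, 135, 7, 13, 54] [257.0, 141.1]
side brass [246, 149, 8, 11, 57] [249.1, 153.6]
side brass [219, 162, 23, 36, 253] [230.3, 178.8]
side brass [195, 244, 3, 7, 19] [196.1, 247.0]
side brass [193, 254, 5, 8, 29] [194.9, 257.2]
side brass [194, 264, 3, 8, 13] [194.8, 267.3]
top blue [355, 160, 12, 4, 35] [360.9, 161.5]
top blue [342, 169, 11, 3, 17] [346.5, 170.2]
top blue [356, 169, 12, 3, 22] [362.0, 169.9]
top red [321, 159, 12, 5, 49] [326.8, 160.6]
top brass [334, 165, 10, 1, 10] [338.5, 165.0]
top brass [379, 164, 16, 1, 16] [386.5, 164.0]
top brass [264, 166, 24, 1, 24] [275.5, 166.0]
```

View pics/s1.png

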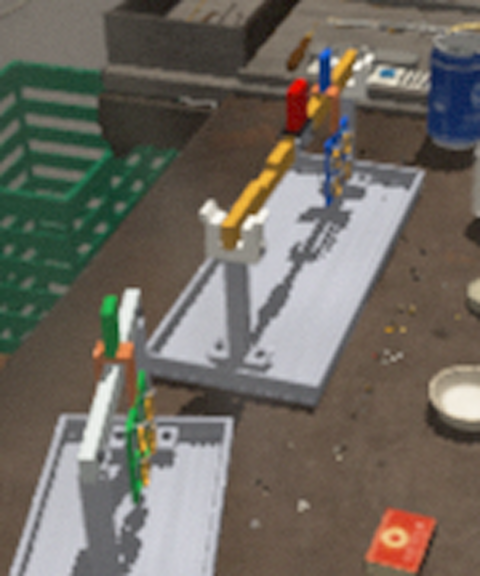

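View pics/t1.png

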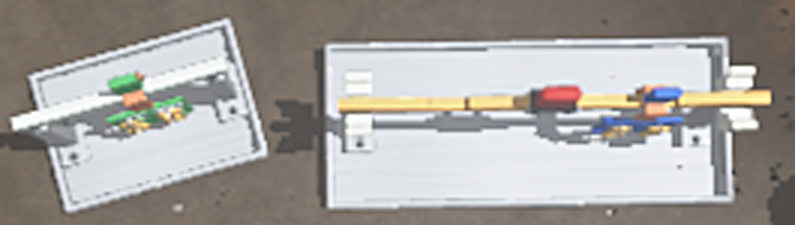

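The side crop shows the green tab at (184,221) in full-image pixels and the notch of the free seat near side crop (265,180). The top crop shows the green tab at (182,158), the grip at (326.5,162), and the bar ends at (253.3,165) and (396.7,162.3).

```bash
python3 - <<'E'
from h import *
d=pickle.load(open("f0.pkl","rb"));S,T=d["side"],d["top"]
for n,s,t in(("green tab",(184,221.1),(182,158)),("grip",(242.1,152.5),(326.5,162.3)),("blue tab",(251.5,141.5),(360.5,161.3))):
    print(n,tri(ray(S,s),ray(T,t)))
a,b=plane(T,(253.3,165),.147),plane(T,(396.7,162.3),.147);print("bar",a,b,np.linalg.norm(a-b),"yaw",np.arctan2(-(a-b)[0],(a-b)[1]))
a,b=plane(T,(144,171),.141),plane(T,(216,151),.141);print("rail",a,b,np.linalg.norm(a-b),"yaw",np.arctan2(-(a-b)[0],(a-b)[1]))
from plant import manip
print(Ro.from_rotvec(manip.read_state()["eef_rot"]).as_matrix().round(3))
for n,p in (("dish",(261,241)),("tin",(316,237)),("box",(200,237))): print(n,plane(T,p,.015))
E
```

```text
green tab (array([0.57274612, 0.14904347, 0.16521224]), [0.0011738969098583913, 0.0011738969098583959])
grip (array([ 0.55360872, -0.19368744,  0.16640569]), [0.0021120736951298572, 0.0021120736951299574])
blue tab (array([ 0.55230449, -0.27537019,  0.16469441]), [0.0003594225197951801, 0.0003594225197953099])
bar [ 0.55289952 -0.02002599  0.147     ] [ 0.54979806 -0.36796286  0.147     ] 0.34795069036898046 yaw -0.008913616384467042
rail [0.54651043 0.24664045 0.141     ] [0.59088208 0.07037752 0.141     ] 0.18176210732750617 yaw 0.24661146999288694
[[ 0.969  0.246 -0.   ]
 [ 0.246 -0.969  0.001]
 [ 0.    -0.001 -1.   ]]
dish [ 0.36258812 -0.03316686  0.015     ]
tin [ 0.36924073 -0.18425644  0.015     ]
box [0.37818872 0.13370111 0.015     ]
```

```bash
python3 -m creep '[[0,0,-1.569,0.592,-0.553,-0.05,0.5],[0,0,-1.569,0.592,-0.553,-0.05,0.5],[0,0,-1.569,0.592,-0.553,-0.05,0.5],[0,0,-1.569,0.592,-0.553,-0.05,0.5],[0,0,-1.569,0.592,-0.553,-0.05,0.5],[0,0,-1.569,0.592,-0.553,-0.05,0.5],[0,0,-1.569,0.592,-0.553,-0.05,0.5],[0,0,-1.569,0.592,-0.553,-0.05,0.5],[0,0,-1.569,0.592,-0.553,-0.05,0.5],[0,0,-1.569,0.592,-0.553,-0.05,0.5]]' 40
cat > go.py <<'E'
import sys
from h import *
from plant import manip
s=manip.read_state();x,y,z,yaw=map(float,sys.argv[1:5]) # yaw of tool y axis
M=Ro.from_rotvec(s["eef_rot"]).as_matrix();yt=np.array([np.cos(yaw),np.sin(yaw),0]);zt=np.array([0,0,-1.])
G=np.column_stack([np.cross(yt,zt),yt,zt])
print("rot",Ro.from_matrix(M.T@G).as_rotvec().round(4),"d",(M.T@(np.array([x,y,z])-s["tool_pos"])).round(4),"q",np.round(s["joint_pos"],2),"F",np.round(s["ft_force"],1),"w",s["gripper_width"],s["finger_force"],"pos",np.round(s["tool_pos"],4))
E
python3 go.py .573 .149 .28 .2466
```

```text
time_s: 1.15
tool_pos: [0.4056, -0.1111, 0.2624]
eef_rot: [2.008, 2.416, 0.0]
ft_force: [0.5, -0.8, -1.2]
gripper_width: 0.501
finger_force: 0.0
rot [ 0.0004  0.0003 -0.0624] d [ 0.225   0.2122 -0.0176] q [-0.35 -0.02  1.81 -0.    1.35 -0.54] F [ 0.5 -0.8 -1.2] w 0.5005652286194754 0.0 pos [ 0.4056 -0.1111  0.2624]
```

```bash
python3 -m creep '[[0,0,-0.062,0.225,0.212,-0.018,0.5],[0,0,-0.062,0.225,0.212,-0.018,0.5],[0,0,-0.062,0.225,0.212,-0.018,0.5],[0,0,-0.062,0.225,0.212,-0.018,0.5],[0,0,-0.062,0.225,0.212,-0.018,0.5],[0,0,-0.062,0.225,0.212,-0.018,0.5],[0,0,-0.062,0.225,0.212,-0.018,0.5],[0,0,-0.062,0.225,0.212,-0.018,0.5],[0,0,-0.062,0.225,0.212,-0.018,0.5]]'
python3 go.py .573 .149 .22 .2466
python3 - <<'E'
from h import *
from plant import manip
s=manip.read_state();f=manip.grab_frame("wrist");pickle.dump((s,f),open("w1.pkl","wb"))
cv2.imwrite("pics/w1.png",cv2.resize(f["frame"][:,:,::-1],(800,600)))
print(proj(f,[.573,.149,.17],s))
for a,c,_ in comps(f["frame"],"green",None,20):print(a,c)
E
```

```text
time_s: 2.05
tool_pos: [0.5734, 0.1451, 0.2798]
eef_rot: [-1.94, -2.471, 0.001]
ft_force: [0.4, 0.6, -0.6]
gripper_width: 0.502
finger_force: 0.0
rot [-0.0007  0.0002 -0.007 ] d [0.0039 0.0006 0.0598] q [ 0.19  0.36  1.32 -0.    1.45 -0.05] F [ 0.4  0.6 -0.6] w 0.5018116904008969 0.0 pos [0.5734 0.1451 0.2798]
[261.92036519 181.98132059]
[249, 136, 4, 22, 69] [250.6, 145.9]
[257, 166, 7, 29, 166] [260.2, 181.4]
[354, 332, 42, 52, 580] [371.8, 361.1]
```

View pics/w1.png

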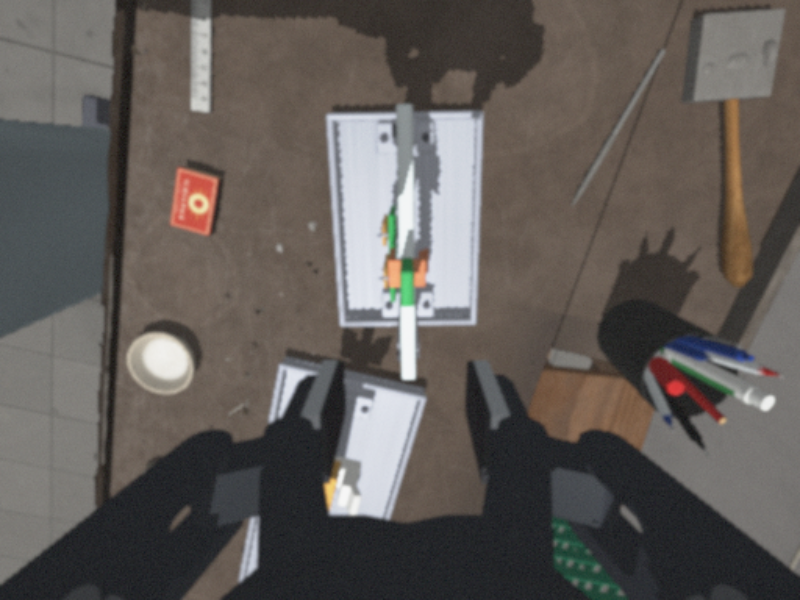

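The wrist view shows the tab at (260,181), within 2 px of its predicted place. The rail runs (257,67) to (262,243), which is about 0.02 rad of yaw to correct.

```bash
python3 -m creep '[[0,0,-0.02,0.004,-0.001,0.03,0.5],[0,0,-0.02,0.004,-0.001,0.06,0.5],[0,0,-0.02,0.004,-0.001,0.09,0.5],[0,0,-0.02,0.004,-0.001,0.115,0.5],[0,0,-0.02,0.004,-0.001,0.127,0.5],[0,0,-0.02,0.004,-0.001,0.127,0.5]]'
python3 - <<'E'
from h import *
from plant import manip
s=manip.read_state();f=manip.grab_frame("wrist");s1,f1=pickle.load(open("w1.pkl","rb"))
for a,c,_ in comps(f["frame"],"green",(200,150,330,384),20):
    print(a,c, tri(ray(f1,(260.2,181.4),s1),ray(f,c,s)))
cv2.imwrite("pics/w2.png",cv2.resize(f["frame"][:,:,::-1],(640,480)))
E
```

```text
time_s: 2.7
tool_pos: [0.5713, 0.1486, 0.1523]
eef_rot: [-1.915, -2.489, 0.002]
ft_force: [0.6, -0.3, 0.3]
gripper_width: 0.5
finger_force: 0.0
[245, 153, 7, 46, 237] [247.9, 177.5] (array([0.5391381 , 0.3001503 , 0.64724981]), [0.017947490218300402, 0.01794749021830036])
[256, 223, 16, 67, 918] [263.5, 258.7] (array([0.57152345, 0.14879851, 0.16856889]), [0.00010278227752534039, 0.00010278227752521501])
```

View pics/w2.png

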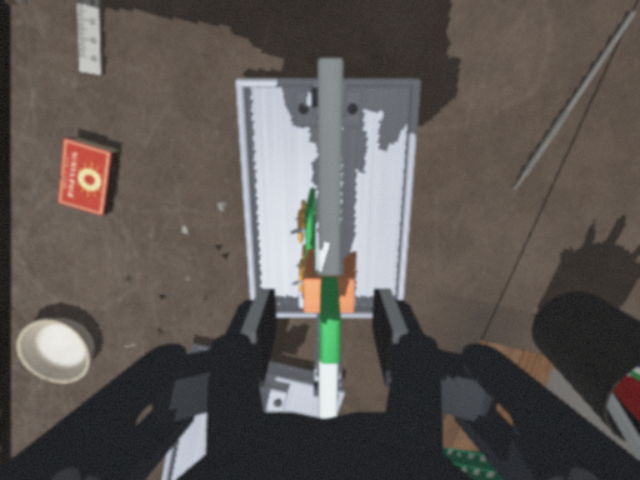

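The tab at (263,259) sits midway between the pads and lines up with the tool. I'll close on it.

```bash
python3 -m creep '[[0,0,0,0,0,0,0],[0,0,0,0,0,0,0],[0,0,0,0,0,0,0],[0,0,0,0,0,0,0],[0,0,0,0,0,0,0],[0,0,0,0,0,0,0],[0,0,0,0,0,0,0]]' 50
python3 go.py .573 .149 .26 .2466
```

```text
time_s: 3.45
tool_pos: [0.5723, 0.1496, 0.1544]
eef_rot: [1.914, 2.49, 0.002]
ft_force: [-1.2, -0.5, 7.2]
gripper_width: 0.085
finger_force: 49.5
rot [0.0018 0.0002 0.0135] d [-0.0008  0.0007 -0.1056] q [ 0.19  0.46  1.49 -0.    1.19 -0.07] F [-1.2 -0.5  7.2] w 0.08455468207108417 49.49560582637787 pos [0.5723 0.1496 0.1544]
```

```bash
python3 -m creep '[[0,0,0,0,0,-0.01,0],[0,0,0,0,0,-0.03,0],[0,0,0,0,0,-0.06,0],[0,0,0,0,0,-0.095,0],[0,0,0,0,0,-0.13,0],[0,0,0,0,0,-0.13,0],[0,0,0,0,0,-0.13,0]]'
python3 go.py .553 -.109 .285 -.009
```

```text
time_s: 4.15
tool_pos: [0.5719, 0.1496, 0.2837]
eef_rot: [1.914, 2.49, 0.001]
ft_force: [0.4, 0.6, -2.6]
gripper_width: 0.088
finger_force: 49.1
rot [ 1.100e-03 -1.000e-04  2.691e-01] d [-0.245  -0.0847 -0.0014] q [ 0.19  0.36  1.32 -0.    1.46 -0.07] F [ 0.4  0.6 -2.6] w 0.08769035166376352 49.05497074127197 pos [0.5719 0.1496 0.2837]
```

```bash
python3 -m creep '[[0,0,0.02,-0.02,-0.007,0,0],[0,0,0.06,-0.05,-0.017,0,0],[0,0,0.1,-0.09,-0.031,0,0],[0,0,0.14,-0.13,-0.045,0,0],[0,0,0.18,-0.17,-0.059,0,0],[0,0,0.22,-0.205,-0.071,0,0],[0,0,0.25,-0.23,-0.08,0,0],[0,0,0.269,-0.245,-0.085,-0.001,0],[0,0,0.269,-0.245,-0.085,-0.001,0],[0,0,0.269,-0.245,-0.085,-0.001,0]]'
python3 go.py .553 -.109 .285 -.009
python3 - <<'E'
from h import *
from plant import manip
s=manip.read_state();f=manip.grab_frame("wrist");t=manip.grab_frame("top");si=manip.grab_frame("side");pickle.dump((s,f,t,si),open("w3.pkl","wb"))
cv2.imwrite("pics/w3.png",cv2.resize(f["frame"][:,:,::-1],(800,600)))
for n,X in(("grip",[.5525,-.194,.187]),("seat",[.553,-.109,.141]),("end",[.553,-.02,.147])):print(n,proj(f,X,s)/512*800)
E
```

```text
time_s: 5.15
tool_pos: [0.5527, -0.1084, 0.2835]
eef_rot: [-2.23, -2.211, 0.0]
ft_force: [-0.7, 0.4, -1.1]
gripper_width: 0.081
finger_force: 48.9
rot [-0.0009 -0.0006  0.0006] d [-0.0006  0.0003 -0.0015] q [-0.26  0.3   1.4   0.    1.44 -0.25] F [-0.7  0.4 -1.1] w 0.08110294246288684 48.942570090293884 pos [ 0.5527 -0.1084  0.2835]
grip [408.62990631 427.82509622]
seat [408.25881202 276.58990318]
end [407.46915754 133.53135353]
```

View pics/w3.png

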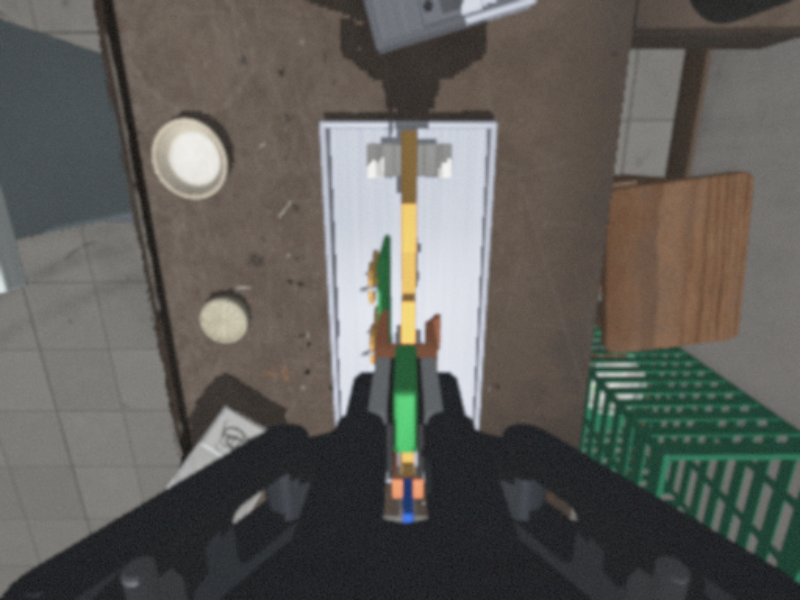

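The bar lies at column 408 with its end at row 129, the notch edge shows near row 298, and the hook legs at columns 384 and 433 straddle the bar. Next I work out the position along the bar.

```bash
python3 - <<'E'
from h import *
s,f,t,si=pickle.load(open("w3.pkl","rb"));g=f["frame"]
k=.64
print("col261 rows", [(r,g[r,258:265].mean(0).astype(int).tolist()) for r in list(range(78,88))+list(range(183,200))])
for r in (85,100,140,160,185): 
    h=cv2.cvtColor(g,cv2.COLOR_RGB2HSV)[r,240:285];i=np.where((h[:,0]>10)&(h[:,0]<30)&(h[:,1]>110))[0]+240;m=np.median(i);i=i[abs(i-m)<8];u=(i[0]+i[-1])/2
    print(r,i[0],i[-1],plane(f,(u,r),.147,s))
for r in(129,190,191,192):print(r,plane(f,(261,r*1.0 if r>150 else 82.5),.147,s))
for c in("red","blue"):
  for n,F in(("top",t),("side",si)):
    for a,ce,_ in comps(F["frame"],c,{"side":(230,120,280,200),"top":(300,150,410,180)}[n]):print(n,c,a,ce)
E
```

```text
col261 rows [(78, [100, 103, 107]), (79, [106, 109, 114]), (80, [101, 104, 110]), (81, [100, 103, 107]), (82, [104, 102, 101]), (83, [115, 103, 88]), (84, [126, 103, 71]), (85, [129, 103, 61]), (86, [130, 104, 61]), (87, [130, 105, 61]), (183, [235, 198, 111]), (184, [235, 198, 111]), (185, [235, 199, 113]), (186, [231, 191, 108]), (187, [214, 168, 96]), (188, [164, 132, 79]), (189, [133, 108, 66]), (190, [126, 102, 65]), (191, [135, 109, 68]), (192, [180, 142, 84]), (193, [228, 185, 105]), (194, [242, 211, 118]), (195, [243, 217, 124]), (196, [243, 217, 123]), (197, [243, 217, 124]), (198, [243, 217, 123]), (199, [243, 216, 122])]
85 258 265 [ 0.55366603 -0.01960649  0.147     ]
100 258 265 [ 0.553595   -0.03280194  0.147     ]
140 258 265 [ 0.5533946  -0.07002812  0.147     ]
160 258 266 [ 0.55378611 -0.0898465   0.147     ]
185 258 264 [ 0.55263601 -0.11583948  0.147     ]
129 [ 0.55321782 -0.01744176  0.147     ]
190 [ 0.55260423 -0.12121302  0.147     ]
191 [ 0.55259783 -0.1222949   0.147     ]
192 [ 0.55259142 -0.1233792   0.147     ]
top red [319, 159, 10, 6, 47] [323.7, 161.4]
side red [242, 144, 5, 16, 38] [244.1, 150.9]
top blue [355, 160, 12, 4, 37] [360.6, 161.5]
top blue [356, 169, 12, 3, 22] [362.0, 169.9]
top blue [347, 170, 7, 4, 12] [350.2, 170.8]
side blue [250, 135, 4, 13, 36] [251.1, 141.2]
side blue [251, 156, 8, 13, 30] [254.5, 162.3]
```

```bash
python3 -m creep '[[0,0,0,0,0.001,0.03,0],[0,0,0,0,0.001,0.06,0],[0,0,0,0,0.001,0.08,0],[0,0,0,0,0.001,0.09,0],[0,0,0,0,0.001,0.09,0],[0,0,0,0,0.001,0.09,0]]'
python3 go.py .5535 -.108 .154 -.009
python3 - <<'E'
from h import *
from plant import manip
s=manip.read_state();f=manip.grab_frame("wrist");pickle.dump((s,f),open("w4.pkl","wb"))
cv2.imwrite("pics/w4.png",cv2.resize(f["frame"][120:340,150:370][:,:,::-1],(600,600)))
E
```

```text
time_s: 5.9
tool_pos: [0.5542, -0.1089, 0.1951]
eef_rot: [2.23, 2.211, 0.001]
ft_force: [-0.2, 0.1, -1.0]
gripper_width: 0.088
finger_force: 48.8
rot [0.0013 0.0003 0.0005] d [ 0.0009 -0.0007  0.0411] q [-0.26  0.36  1.52  0.    1.25 -0.25] F [-0.2  0.1 -1. ] w 0.08799246134421793 48.84753942489624 pos [ 0.5542 -0.1089  0.1951]
```

View pics/w4.png

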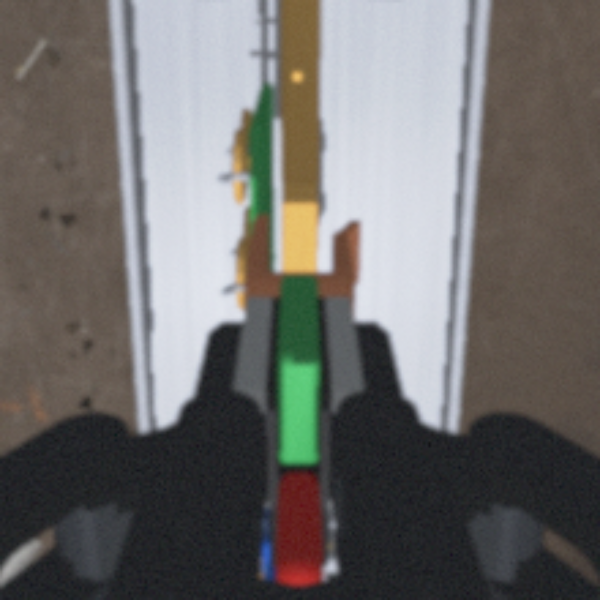

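The bar's centre is at crop column 300, between the hook legs (273 to 334), so the hook is under 1 mm off. I'll lower it with a small correction.

```bash
python3 -m creep '[[0,0,0,0.001,-0.0007,0.007,0],[0,0,0,0.001,-0.0007,0.015,0],[0,0,0,0.001,-0.0007,0.022,0],[0,0,0,0.001,-0.0007,0.028,0],[0,0,0,0.001,-0.0007,0.033,0],[0,0,0,0.001,-0.0007,0.036,0],[0,0,0,0.001,-0.0007,0.038,0],[0,0,0,0.001,-0.0007,0.038,0]]'
python3 go.py .5535 -.108 .154 -.009
```

```text
time_s: 6.75
tool_pos: [0.553, -0.1081, 0.1559]
eef_rot: [-2.231, -2.211, 0.0]
ft_force: [0.4, 0.6, -1.5]
gripper_width: 0.084
finger_force: 49.0
rot [-0.0002 -0.0001 -0.    ] d [0.0001 0.0005 0.0019] q [-0.26  0.4   1.57  0.    1.17 -0.25] F [ 0.4  0.6 -1.5] w 0.08368055296377512 48.99341583251953 pos [ 0.553  -0.1081  0.1559]
```

```bash
python3 -m creep '[[0,0,0,0,0,0.001,0],[0,0,0,0,0,0.002,0],[0,0,0,0,0,0.002,0],[0,0,0,0,0,0.002,0]]'
python3 go.py .5535 -.108 .154 -.009
```

```text
time_s: 7.15
tool_pos: [0.5532, -0.1081, 0.1544]
eef_rot: [2.231, 2.211, 0.001]
ft_force: [0.5, -0.3, 1.9]
gripper_width: 0.08
finger_force: 49.3
rot [0.0007 0.0002 0.    ] d [0.0001 0.0003 0.0004] q [-0.26  0.4   1.57  0.    1.17 -0.25] F [ 0.5 -0.3  1.9] w 0.07981979479760683 49.31324064731598 pos [ 0.5532 -0.1081  0.1544]
```

Contact came at the expected height. I'll release and back up.

```bash
python3 -m creep '[[0,0,0,0,0,0,0.2],[0,0,0,0,0,0,0.4],[0,0,0,0,0,0,0.4],[0,0,0,0,0,0,0.4],[0,0,0,0,0,-0.02,0.4],[0,0,0,0,0,-0.05,0.4],[0,0,0,0,0,-0.09,0.4],[0,0,0,0,0,-0.11,0.4],[0,0,0,0,0,-0.11,0.4]]'
python3 - <<'E'
from h import *
from plant import manip
s=manip.read_state();f=manip.grab_frame("wrist");t=manip.grab_frame("top");si=manip.grab_frame("side");pickle.dump((s,f,t,si),open("w5.pkl","wb"))
a=cv2.resize(si["frame"][110:230,200:310][:,:,::-1],(400,436),interpolation=2);b=cv2.resize(f["frame"][110:384,150:370][:,:,::-1],(350,436))
cv2.imwrite("pics/c5.png",np.hstack([a,b]))
E
python3 go.py .5535 -.193 .2 -.009
```

```text
time_s: 8.05
tool_pos: [0.5539, -0.1083, 0.2673]
eef_rot: [2.228, 2.208, 0.004]
ft_force: [-0.1, -0.6, -0.5]
gripper_width: 0.397
finger_force: 0.0
rot [-0.0015 -0.0004  0.    ] d [-0.085   0.0016  0.0629] q [-0.26  0.31  1.44  0.    1.4  -0.25] F [ 1.   0.7 -1.3] w 0.397935557623214 0.0 pos [ 0.5527 -0.108   0.263 ]
```

View pics/c5.png

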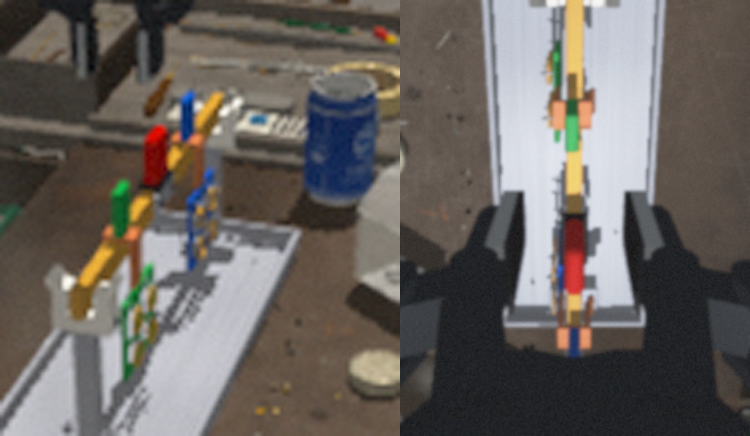

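The green rack hangs seated in the free seat, with its tab at side crop (121,205), and upright in the wrist view at (572,120). The red grip is at wrist crop (573,255). Next I move over it.

```bash
python3 -m creep '[[0,0,0,-0.03,0,0.005,0.5],[0,0,0,-0.06,0,0.01,0.5],[0,0,0,-0.085,0.001,0.02,0.5],[0,0,0,-0.085,0.001,0.02,0.5],[0,0,0,-0.085,0.001,0.02,0.5]]'
python3 - <<'E'
from h import *
from plant import manip
s=manip.read_state();f=manip.grab_frame("wrist");s0,f0,t,si=pickle.load(open("w5.pkl","rb"))
for n,F,S in(("w5",f0,s0),("now",f,s)):
  for c in("red","green","blue"):
    for a,ce,_ in comps(F["frame"],c,(225,100,300,384),30):print(n,c,a,ce,plane(F,ce,.169,S))
pickle.dump((s,f),open("w6.pkl","wb"))
def big(F,c): return max(comps(F,c,(225,100,300,384),30),key=lambda q:q[0][4])
a,b=big(f0["frame"],"red"),big(f["frame"],"red");print("grip tri",tri(ray(f0,a[1],s0),ray(f,b[1],s)))
E
python3 go.py .5535 -.193 .156 -.009
```

```text
time_s: 8.7
tool_pos: [0.5529, -0.193, 0.2428]
eef_rot: [-2.231, -2.209, 0.001]
ft_force: [-0.9, 0.7, -0.8]
gripper_width: 0.498
finger_force: 0.0
w5 red [253, 247, 14, 47, 539] [259.2, 270.3] [ 0.55192985 -0.1913857   0.169     ]
w5 green [247, 137, 4, 26, 62] [248.2, 149.9] [ 0.543578   -0.07318609  0.169     ]
w5 green [255, 174, 7, 30, 170] [257.6, 189.7] [ 0.5512073  -0.10878273  0.169     ]
w5 blue [249, 275, 4, 17, 43] [250.4, 282.4] [ 0.54309565 -0.20511795  0.169     ]
w5 blue [257, 317, 6, 18, 71] [259.1, 326.5] [ 0.55125017 -0.25937552  0.169     ]
now red [252, 173, 17, 49, 721] [260.3, 197.7] [ 0.55191966 -0.19228108  0.169     ]
now green [246, 102, 5, 23, 92] [248.2, 111.8] [ 0.54358157 -0.12546636  0.169     ]
now blue [249, 212, 4, 30, 90] [250.5, 228.0] [ 0.54354002 -0.21892409  0.169     ]
now blue [256, 263, 9, 41, 280] [259.9, 285.6] [ 0.55088633 -0.27529886  0.169     ]
grip tri (array([ 0.55192064, -0.19327074,  0.16615899]), [6.247307047532891e-06, 6.247307047519018e-06])
rot [-0.0012 -0.0007  0.    ] d [-0.0005  0.0005  0.0874] q [-0.4   0.37  1.4   0.    1.37 -0.39] F [-0.1  0.9 -0.4] w 0.5020368427807768 0.0 pos [ 0.5531 -0.1926  0.2434]
```

```bash
python3 -m creep '[[0,0,0,0,-0.001,0.03,0.5],[0,0,0,0,-0.001,0.06,0.5],[0,0,0,0,-0.001,0.08,0.5],[0,0,0,0,-0.001,0.087,0.5],[0,0,0,0,-0.001,0.087,0.5]]'
python3 -m creep '[[0,0,0,0,0,0,0.2],[0,0,0,0,0,0,0.15],[0,0,0,0,0,0,0],[0,0,0,0,0,0,0],[0,0,0,0,0,0,0],[0,0,0,0,0,0,0],[0,0,0,0,0,0,0]]' 100
python3 go.py .5535 -.193 .256 -.009
```

```text
time_s: 9.25
tool_pos: [0.5522, -0.1923, 0.1568]
eef_rot: [-2.23, -2.212, 0.001]
ft_force: [1.0, 0.7, -0.5]
gripper_width: 0.497
finger_force: 0.0
time_s: 9.95
tool_pos: [0.5529, -0.1931, 0.1586]
eef_rot: [2.23, 2.21, 0.002]
ft_force: [0.4, 1.6, 6.7]
gripper_width: 0.121
finger_force: 98.1
rot [ 0.0026  0.0007 -0.    ] d [ 0.0001  0.0008 -0.0974] q [-0.4   0.44  1.5   0.    1.2  -0.39] F [0.4 1.6 6.7] w 0.12098800438955554 98.13849091529846 pos [ 0.5529 -0.1931  0.1586]
```

```bash
python3 -m creep '[[0,0,0,0,0,-0.002,0],[0,0,0,0,0,-0.005,0],[0,0,0,0,0,-0.009,0],[0,0,0,0,0,-0.014,0],[0,0,0,0,0,-0.02,0],[0,0,0,0,0,-0.026,0],[0,0,0,0,0,-0.032,0],[0,0,0,0,0,-0.038,0],[0,0,0,0,0,-0.044,0],[0,0,0,0,0,-0.05,0]]'
python3 -m creep '[[0,0,0,0,0,-0.006,0],[0,0,0,0,0,-0.012,0],[0,0,0,0,0,-0.018,0],[0,0,0,0,0,-0.024,0],[0,0,0,0,0,-0.03,0],[0,0,0,0,0,-0.036,0],[0,0,0,0,0,-0.042,0],[0,0,0,0,0,-0.047,0],[0,0,0,0,0,-0.05,0],[0,0,0,0,0,-0.052,0]]'
python3 -m creep '[[0,0,0,0,0,0,0],[0,0,0,0,0,0,0],[0,0,0,0,0,0,0],[0,0,0,0,0,0,0],[0,0,0,0,0,0,0],[0,0,0,0,0,0,0],[0,0,0,0,0,0,0],[0,0,0,0,0,0,0],[0,0,0,0,0,0,0],[0,0,0,0,0,0,0]]'
python3 - <<'E'
from h import *
from plant import manip
s=manip.read_state();f=manip.grab_frame("wrist");t=manip.grab_frame("top");si=manip.grab_frame("side");pickle.dump((s,f,t,si),open("w7.pkl","wb"))
a=cv2.resize(si["frame"][80:220,190:320][:,:,::-1],(405,436),interpolation=2);b=cv2.resize(f["frame"][60:384,130:390][:,:,::-1],(350,436))
cv2.imwrite("pics/c7.png",np.hstack([a,b]))
E
```

```text
time_s: 10.95
tool_pos: [0.5523, -0.1931, 0.2076]
eef_rot: [2.231, 2.211, 0.0]
ft_force: [-0.2, 0.4, -6.6]
gripper_width: 0.124
finger_force: 97.4
time_s: 11.95
tool_pos: [0.5523, -0.1931, 0.2593]
eef_rot: [2.231, 2.211, 0.0]
ft_force: [0.0, -0.3, -6.9]
gripper_width: 0.122
finger_force: 97.4
time_s: 12.95
tool_pos: [0.5523, -0.1931, 0.2591]
eef_rot: [-2.231, -2.211, -0.0]
ft_force: [-0.7, -0.1, -6.6]
gripper_width: 0.128
finger_force: 97.4
```

View pics/c7.png

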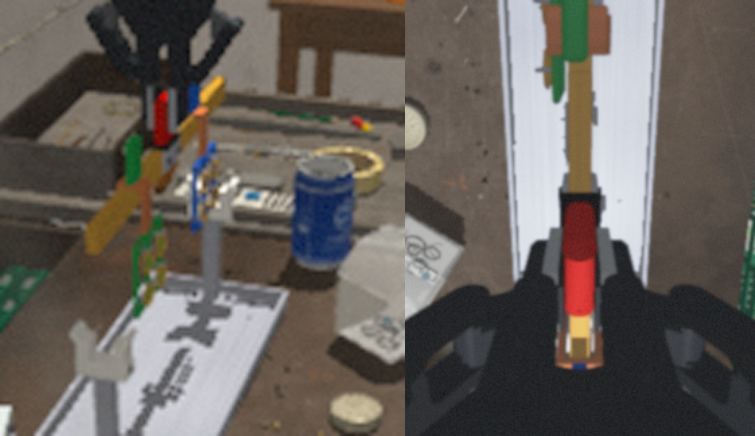

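Both racks hang in their seats under the raised bar. The bar ends are at side crop (95,235) and (218,85), and the load is 6.6 N. Next is a quick level check.

```bash
python3 - <<'E'
from h import *
for fn in("w5.pkl","w7.pkl"):
    s,f,t,si=pickle.load(open(fn,"rb"))
    for c in("green","red","blue","brass"):
        for a,ce,_ in comps(si["frame"],c,(215,90,265,220),12):
            o,d=ray(si,ce);print(fn,c,a,ce,(o+d*(.553-o[0])/d[0]).round(4))
E
python3 go.py .5523 -.1931 .2591 0
```

```text
w5.pkl green [230, 160, 6, 15, 61] [232.7, 166.5] [ 0.553  -0.1042  0.1682]
w5.pkl green [234, 189, 5, 8, 14] [235.7, 191.9] [ 0.553  -0.1227  0.0812]
w5.pkl green [234, 204, 3, 10, 14] [234.4, 209.1] [ 0.553  -0.108   0.0343]
w5.pkl red [239, 144, 8, 17, 99] [242.1, 152.2] [ 0.553  -0.185   0.1716]
w5.pkl blue [250, 135, 4, 13, 36] [251.1, 141.2] [ 0.553  -0.2723  0.1669]
w5.pkl blue [251, 156, 8, 12, 28] [254.5, 161.8] [ 0.553  -0.3095  0.0818]
w5.pkl brass [254, 135, 7, 14, 55] [257.0, 141.2] [ 0.553  -0.3369  0.1393]
w5.pkl brass [246, 149, 7, 12, 57] [248.9, 153.7] [ 0.553  -0.2494  0.1373]
w5.pkl brass [235, 162, 7, 11, 56] [238.6, 167.1] [ 0.553  -0.1521  0.1424]
w5.pkl brass [219, 175, 17, 23, 147] [226.1, 184.8] [ 0.553  -0.0506  0.1438]
w7.pkl green [230, 123, 6, 16, 75] [232.3, 130.7] [ 0.553  -0.109   0.2644]
w7.pkl green [238, 150, 4, 4, 12] [239.9, 151.8] [ 0.553  -0.1657  0.1816]
w7.pkl green [233, 155, 6, 20, 36] [234.4, 162.1] [ 0.553  -0.1185  0.1739]
w7.pkl red [239, 109, 7, 18, 87] [241.3, 118.4] [ 0.553  -0.1824  0.2693]
w7.pkl blue [250, 107, 4, 9, 31] [251.3, 110.6] [ 0.553  -0.2747  0.2585]
w7.pkl blue [252, 130, 5, 8, 19] [253.7, 132.9] [ 0.553  -0.2997  0.1817]
w7.pkl blue [251, 140, 4, 14, 21] [252.1, 148.3] [ 0.553  -0.2828  0.1396]
w7.pkl brass [254, 105, 9, 12, 64] [258.0, 109.9] [ 0.553  -0.3456  0.2364]
w7.pkl brass [247, 117, 7, 11, 46] [250.1, 121.2] [ 0.553  -0.2626  0.2318]
w7.pkl brass [232, 128, 13, 12, 68] [238.9, 133.9] [ 0.553  -0.1601  0.2353]
w7.pkl brass [217, 139, 18, 23, 205] [224.8, 150.3] [ 0.553  -0.0512  0.2379]
w7.pkl brass [235, 156, 9, 12, 39] [239.5, 160.9] [ 0.553  -0.1609  0.1568]
rot [-0.    -0.    -0.009] d [-0.  0. -0.] q [-0.4   0.36  1.38  0.    1.4  -0.39] F [ 0.1 -0.1 -6.3] w 0.1189046040279448 97.39902019500732 pos [ 0.5523 -0.1931  0.2591]
```

```bash
python3 -c "
from plant import manip
print(manip.hand_in())"
```

```text
the job is handed in; nothing more can be done
None
```

The green rack hangs in the bar's free seat opposite the blue one. The bar is held steady by its red grip about 10 cm above the forks, level to within a few millimetres by camera, and the job was handed in after about 13 s on the robot's clock.

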